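Hitch the shaker tray to its drive

TASK

Couple the petri-dish tray to the shaker drive: clear the cork ring out of the way (leave it lying flat on the bench) and slide the tray, kept level and ball end first, between the docking rails, fully home against the stop under the raised drawbar. Then gently press the drawbar's socket down over the ball until it snaps home and the bar is level, stop pushing, and only then press the latch lever down flat. Leave the beaker, spirit lamp, timer and funnel where they stand, upright.

Things in the scene. Friction and masses are not known exactly. Their poses are not given: they have to be found in the camera images.
- drive: Fixed grey shaker drive with docking rails. Origin on the bench under the docked tray's centre; +x runs from dock to drive (the tray's way in). Rails 26 mm high, 108 mm apart inside, at x = 0 to 92 mm; flared outwards from x = 0 to -53 mm (172 mm over all). Stop bar at x = +80 mm, 26 mm high. Housing x = 180 to 285 mm, 115 mm high. Drawbar pivot: x = 203.5 mm, z = 88 mm, axis along y.
- dock_ball (a point): Point in the fixed dock where the ball's centre must be when the tray is home: 55 mm along the drive's +x from its origin, 80 mm above the bench. Axes as the drive's.
- drawbar (a joint): Angle of the steel drawbar (150 mm from pivot to socket, 26 mm wide) at the drive, rad: 0 = level, hitched; positive = socket end raised (0.42 to 0.62 at the start, 0.75 at most). Stiff hinge: it stays where it is left; about 2 to 4 N at the socket moves it down.
- crown (a point): Centre of the flat black pad (44 mm across) on top of the socket, at the drawbar's free end: press here. Level: 109 mm above the bench, 53.5 mm along the drive's +x from its origin. Raised: swung up on a 150 mm radius about the pivot, so moved up and towards the drive. Axes as the drawbar's (+x towards the pivot, z out of the pad).
- socket (a point): Centre of the round steel socket's hollow (cup open below, 42 mm inside, flared mouth 66 mm outside), 29 mm below the crown; meets the ball's centre when hitched, its mouth then 16 mm lower. Spring detents snap under the ball: the push peaks at roughly 7 to 12 N about 18 mm before the end, then fades and the socket pulls itself on; it bottoms on the ball, drawbar level.
- latch (a joint): Latch lever on top of the drawbar, rad: 0 = fully raised (40 degrees from the drawbar, its tip towards the pivot), 0.70 = pressed flat, latched. Starts at 0 to 0.12. Stays where left; 4 to 6 N at the tip moves it. It drives a tongue under the ball, so it must not be pressed before the socket is home.
- latch_tip (a point): Middle of the upper face of the lever's black end paddle (30 x 28 mm), 67 mm from the lever's hinge. The hinge is 36 mm from the socket's centre towards the pivot, 107 mm above the bench when the drawbar is level. Pressed flat, the paddle's face is 111 mm above the bench, 103 mm from the socket's centre.
- tray: Loose aluminium tray, 160 x 100 mm, 12 mm thick, side lips 21 mm high, 0.5 to 0.75 kg, with a fixed petri dish. Origin at the centre of its underside; +x points to its ball end. Ball stud at x = +55 mm (ball 36 mm across, centre 80 mm up). Grip fin at x = -62 mm. Starts flat on the bench, roughly facing the dock but off line and turned.
- fin (a point): Point on the tray's grip fin, 85 mm above the bench. The fin is an upright plate 36 mm long along the tray's x, 12 mm thick along its y, its top 102 mm up. Axes as the tray's.
- ball (a point): Centre of the tray's ball (36 mm across), 80 mm above the tray's underside. Axes as the tray's.
- ring_mid (a point): Centre of the loose cork ring, half-way up: 108 mm outside, 58 mm hole, 30 mm high, 40 g. Lies flat in front of the dock's mouth, in the tray's way. z is its axis.
- cork_ring: The same cork ring; origin at the centre of its underside.
- glass_beaker: Beaker, 92 mm across, 118 mm high, bystander. Origin at the centre of its underside.
- lamp: Spirit lamp with blue cap, 80 mm across, 109 mm high, bystander. Origin at the centre of its underside.
- kitchen_timer: White wedge-shaped timer, 35 x 62 mm, 52 mm high, bystander. Origin at the centre of its underside.
- plastic_funnel: White funnel standing on its rim, 62 mm across, 75 mm high, bystander. Origin at the centre of its underside.

How it is judged:
On the way, in this order (a step that is already met when the one before it is completed fails the run):
1. the tray is home in the dock (ball within 8 mm of its place, seen from above) while the drawbar is still raised (over 0.2 rad) (horizontal distance between ball and dock_ball below 0.008 m and value of joint drawbar above 0.2 rad), for 0.2 s.
2. the socket is snapped home on the ball (centres within 5 mm, drawbar below 0.04 rad) with the latch lever still up (below 0.3 rad) (distance between ball and socket below 0.005 m and value of joint drawbar below 0.04 rad and value of joint latch below 0.3 rad), for 0.2 s.
3. the latch lever is pressed down flat (over 0.62 rad) (value of joint latch above 0.62 rad), for 0.2 s.
At the end, for the whole second after the job is handed in: The tray is docked (ball within 8 mm of its place, seen from above) and at rest, level; the socket is home on the ball (centres within 5 mm, drawbar below 0.04 rad); the latch lever is down (over 0.62 rad of 0.70); the cork ring lies flat on the bench (distance between ball and socket below 0.005 m and horizontal distance between ball and dock_ball below 0.008 m and value of joint drawbar below 0.04 rad and value of joint latch above 0.62 rad and linear speed of tray below 0.01 m/s and angle between tray's own z axis and vertical below 0.05 rad and height (world z) of cork_ring below 0.005 m and angle between cork_ring's own z axis and vertical below 0.1 rad); the robot touches nothing.
It fails at once if the tray tilts more than 0.2 rad (angle between tray's own z axis and vertical above 0.2 rad).
It fails at once if the drawbar (with its lever) is pushed with more than 45 N (contact force between drawbar and the fingers above 45 N or contact force between drawbar and the arm above 45 N).
It fails at once if the beaker, spirit lamp, timer or funnel is moved more than 25 mm (distance of any of glass_beaker, lamp, kitchen_timer, plastic_funnel from where it was at the start of the episode above 0.025 m).
It fails at once if the beaker, spirit lamp, timer or funnel is tilted more than 0.3 rad (angle between any of glass_beaker, lamp, kitchen_timer, plastic_funnel's own z axis and vertical above 0.3 rad).
It also fails if it takes over 72 s, if anything falls off the work surface, if the arm or the gripper's body presses on something with over 40 N, if the wrist force passes 120 N, or if a joint passes its speed limit or range.

ROBOT

A 6-joint arm with a two-finger parallel gripper is mounted at the origin on a cart in front of the work surface, level with it; the furniture and walls round the work are solid. World frame = base frame: x ahead of the robot, y to its left, z up, the work surface at z = 0. Lengths are in m, angles in rad, forces in N, time in s.
With the tool pointing down it reaches from about 0.3 to 0.75 m from the base axis. Payload 8.5 kg.
Tool frame: the origin (TCP) lies at the very end of the fingers, on their centre line; the grasp point (between the pads) lies 19 mm behind it (grasp_offset is the distance from the TCP to the grasp point, in m); z points along the fingers, y is the line along which they close (so a half turn about z gives the same grasp; the last joint's range is limited). The gripper opens to 88 mm and grips with 3 to 60 N. Pads are 18 mm wide; open, the fingers measure 123 mm over their backs; the gripper's body (75 mm by 187 mm) begins 45 mm behind the grasp point.
Start: joints at [0.941, 0.381, 1.297, -0, 1.464, -0.215], TCP at [0.222, 0.503, 0.239] pointing down, gripper open.
Joint ranges: [-3.11, 3.11], [-0.89, 2.33], [0.22, 2.48], [-1.42, 4.56], [0.17, 2.85], [-2.88, 2.88]. Speed limits (rad/s): [2.39, 2.39, 3.14, 3.14, 3.14, 3.14].

INTERFACE

Orientations are given as a unit quaternion [w, x, y, z].
In Python, from bench import sense, capture, job_done, grasp_offset gives the robot as it stands.
- The arm moves only by the shell command python3 -m creep 'ROWS' [FORCE]. ROWS is JSON, a list of rows, each a list of 7 numbers: the turn, a rotation vector about the world's x, y, z in rad, then the shift along the world's x, y, z in cm, then the finger opening in cm, from 0 to 8.81. In form: [[wx, wy, wz, tx, ty, tz, gripper], ...]. A call has 1 to 5 rows; each row shifts and turns the commanded pose from where the row before left it; what a row does not reach is not made up. A row lasts 1/8 s, in which the tool goes at most 62.5 mm and 10.7 degrees, less where a joint would pass 70% of its speed; a pose out of reach is approached as far as the arm can. A call with a gripper value outside its range is refused whole. The fingers move at their own pace and stop on an object; FORCE is the grip in N (left out, the last holds). Time passes only in rows, so rows that do not move let the fingers close. It gives the time, the measured TCP pose, the force, the opening and the grip force at its end, in the units of the state.
- sense(): the state, without advancing time (a new reading comes with each control period).
- capture(name): name is "side" or "top"; returns a dict with "color" (384x512x3 uint8, red, green, blue), "mtx" (3x3 intrinsics, pixels), "R" (3x3) and "t" (3): a world point X has camera coordinates R X + t. Camera axes: x right, y down, z forward; pixel columns grow to the right and rows downward; lengths in m; the calibration is good to about 2 mm. A picture is of the moment at which its call begins. There is no depth.
- job_done(): hands the job in; it is judged then, once.
The state is a dict: "time": time; "joint_positions": joint angles; "joint_vel": joint speeds; "effort": joint torques, N m; "tool_pos": TCP position; "ee_rot": TCP orientation; "force": force on the tool from outside, world axes, zero at the start; "torque": the same for the moment, N m; "opening": finger opening in m; "grip_force": force on a finger pad.
Only numpy, scipy, OpenCV 4.12 (cv2) and the standard library are available. Lean on these libraries where they do the work, as an engineer would, in place of code of your own. Each camera call takes 0.05 s, during which the arm holds its last target. There are 200 camera calls.

## Working session

There is one attempt and no reset: what is moved stays moved. The work goes in short steps, Python scripts to look and compute and a shell command to move; the robot and the scene stay as the last step left them, time stands still between calls to the robot, and variables do not carry over. Pictures are saved under pics/ and viewed, at most 10 in all, crops included, and the job is handed in when it is done.

```bash
mkdir -p pics; ls
cat > h.py <<'E'
import numpy as np,cv2
from bench import sense,capture,job_done,grasp_offset
def snap(n,f=None,crop=None,s=1):
    c=capture(n); im=c["color"][:,:,::-1].copy()
    if crop: x0,y0,x1,y1=crop; im=im[y0:y1,x0:x1]
    im=cv2.resize(im,None,fx=s,fy=s,interpolation=cv2.INTER_CUBIC)
    if f: cv2.imwrite('pics/'+f,im)
    np.savez(''+n+'.npz',**c); return c
def cam(n): return np.load(''+n+'.npz')
def ray(c,u,v,z):
    d=c['R'].T@np.linalg.inv(c['mtx'])@[u,v,1]; o=-c['R'].T@c['t']
    return o+d*(z-o[2])/d[2]
def proj(c,X):
    p=c['mtx']@(c['R']@np.array(X)+c['t']); return p[:2]/p[2]
def tri(a,pa,b,pb):
    A=[];B=[]
    for c,p in((a,pa),(b,pb)):
        d=c['R'].T@np.linalg.inv(c['mtx'])@[*p,1]; d/=np.linalg.norm(d); o=-c['R'].T@c['t']
        P=np.eye(3)-np.outer(d,d); A.append(P);B.append(P@o)
    return np.linalg.solve(sum(A),sum(B))
E
python3 - <<'E'
from h import *
for n in("top","side"):
    c=snap(n,n+"0.png",s=1.5625); print(n,-c['R'].T@c['t'],c['R'][2])
print(sense())
E
```

```text
pics
top [ 0.46749988 -0.00840645  1.31406346] [ 0.06411997 -0.00510169 -0.99792916]
side [-0.05680543 -0.8265094   0.95819911] [ 0.45847056  0.61905639 -0.6376315 ]
{'time': 0.1, 'joint_positions': array([ 9.40674808e-01,  3.81112888e-01,  1.29813632e+00,  1.68543721e-05,
        1.46358308e+00, -2.15300547e-01]), 'joint_vel': array([ 1.39021418e-04, -1.59571184e-03, -2.82909709e-03,  1.05548205e-03,
        1.54667119e-03,  5.63130854e-05]), 'effort': array([ 3.99918499e-03, -4.38647568e+01, -2.24909896e+01,  7.15060160e-02,
        3.41865630e-02, -8.43680368e-05]), 'tool_pos': array([0.22151858, 0.50315653, 0.23822437]), 'ee_rot': array([-2.61910444e-04,  2.05927427e-01,  9.78567070e-01, -5.61822469e-04]), 'force': array([ 0.10640821, -0.05455158,  0.27167391]), 'torque': array([-0.01519115, -0.04443919,  0.01866833]), 'grip_force': 0.0, 'opening': 0.08821463431232954}
```

View pics/top0.png

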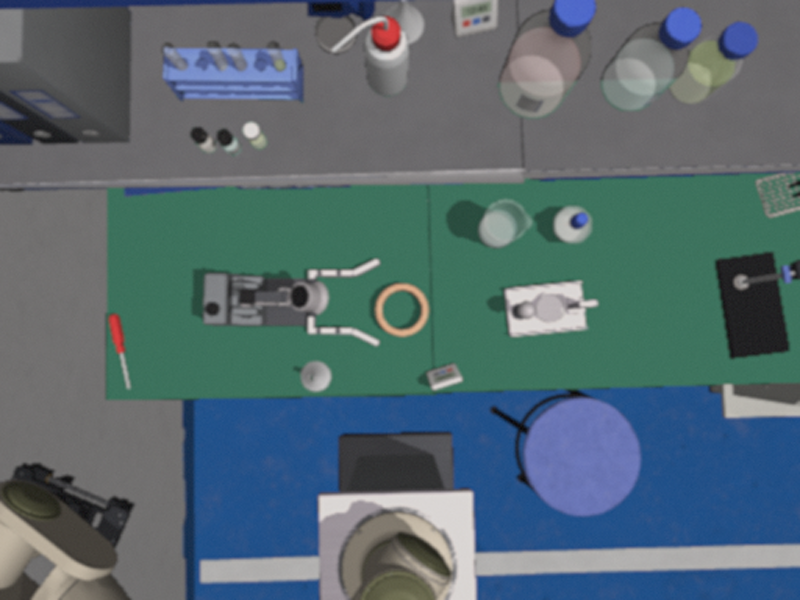

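View pics/side0.png

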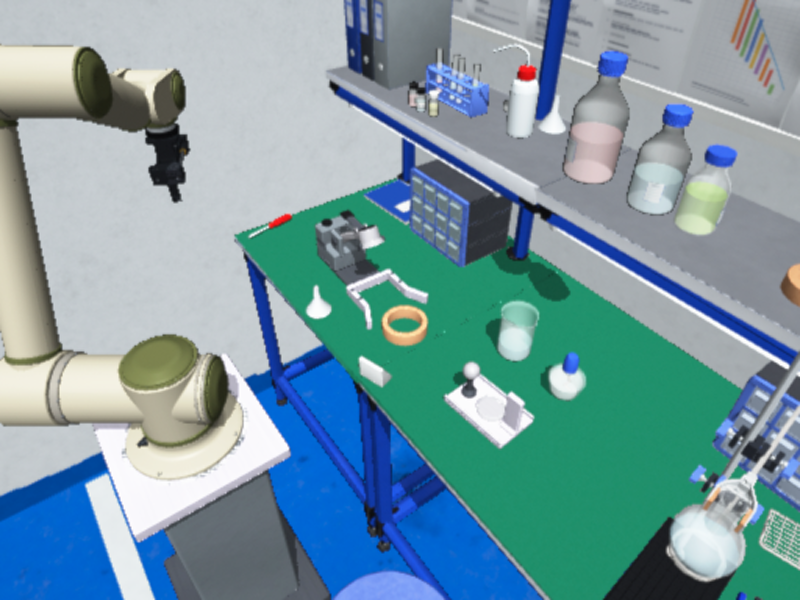

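The top view shows the drive at (265,300), ring (402,310), tray (545,308), beaker (500,222), lamp (572,224), timer (445,377) and funnel (315,375). The side view agrees, with the drawbar raised and the ball towards the drive. I'll enlarge both.

Run:
```python
from h import *
for n,(x0,y0,x1,y1),s in(("top",(125,155,385,260),3),("side",(190,120,390,290),4)):
    c=cam(n); im=c['color'][y0:y1,x0:x1,::-1]
    cv2.imwrite('pics/%s1.png'%n,cv2.resize(im,None,fx=s,fy=s,interpolation=cv2.INTER_CUBIC)[:600,:800])
```

```text
(no output)
```

View pics/top1.png

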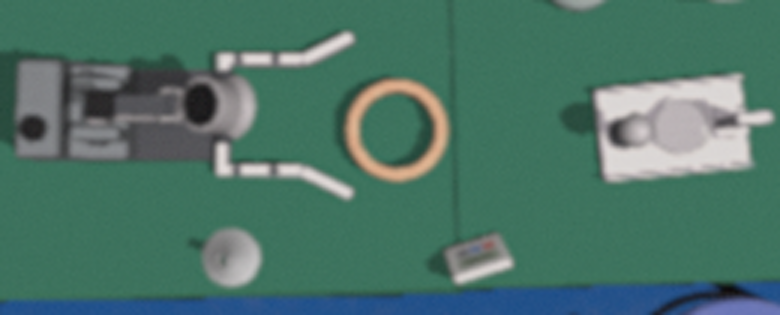

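View pics/side1.png

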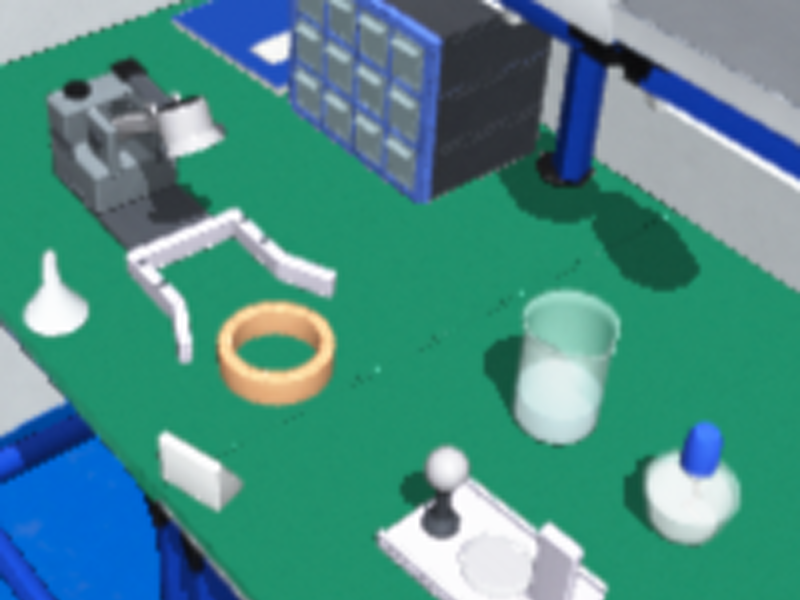

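Run:
```python
from h import *
t=cam('top');s=cam('side');np.set_printoptions(precision=4,suppress=True)
T=lambda u,v:((u+.5)/3-.5+125,(v+.5)/3-.5+155)
S=lambda u,v:((u+.5)/4-.5+190,(v+.5)/4-.5+120)
for n,u,v,z in[("flareA",352,36,.026),("flareB",352,195,.026),("kneeA",306,58,.026),("kneeB",303,170,.026),("stopA",218,60,.026),("stopB",218,168,.026),("hous1",16,60,.115),("hous2",16,156,.115),("hous3",64,60,.115),("hous4",64,157,.115),
 ("c1",595,88,.021),("c2",743,75,.021),("c3",750,165,.021),("c4",605,181,.021),("ball",632,130,.083),("finB",772,117,.102),("finF",740,121,.102),("ring",397,130,.030),("funnel",231,258,.02),("timer",479,258,.03),("crown",200,102,.17)]:
    print(n,ray(t,*T(u,v),z))
print("ball tri",tri(t,T(632,130),s,S(448,469)),"ring side",ray(s,*S(276,343),.03))
print("crown tri",tri(t,T(200,102),s,S(185,100)))
print("finS top near",ray(s,*S(560,538),.102))
for p in [(500,222),(572,224)]: print("bystander",ray(t,p[0]/1.5625,p[1]/1.5625,.05))
```

```text
flareA [0.6291 0.0218 0.026 ]
flareB [0.4578 0.0258 0.026 ]
kneeA [0.6064 0.072  0.026 ]
kneeB [0.4858 0.0777 0.026 ]
stopA [0.6066 0.1669 0.026 ]
stopB [0.4903 0.1687 0.026 ]
hous1 [0.602  0.3573 0.115 ]
hous2 [0.5057 0.3578 0.115 ]
hous3 [0.6008 0.3092 0.115 ]
hous4 [0.5035 0.3099 0.115 ]
c1 [ 0.5666 -0.2396  0.021 ]
c2 [ 0.5767 -0.4006  0.021 ]
c3 [ 0.4792 -0.4038  0.021 ]
c4 [ 0.4659 -0.2468  0.021 ]
ball [ 0.5176 -0.265   0.083 ]
finB [ 0.5265 -0.4035  0.102 ]
finF [ 0.5232 -0.3709  0.102 ]
ring [ 0.5261 -0.0241  0.03  ]
funnel [0.3937 0.1572 0.02  ]
timer [ 0.3875 -0.1079  0.03  ]
crown [0.5512 0.1651 0.17  ]
ball tri [ 0.5186 -0.2664  0.0799] ring side [ 0.5261 -0.023   0.03  ]
crown tri [0.5511 0.161  0.1908]
finS top near [ 0.5275 -0.382   0.102 ]
bystander [ 0.6989 -0.2297  0.05  ]
bystander [ 0.6912 -0.3769  0.05  ]
```

Measured: drive origin ≈(0.5455, 0.075), with its +x pointing at 88.3°. Tray centre ≈(0.522, −0.323), yaw ≈93.9°, fin ≈(0.526, −0.385). Ring ≈(0.526, −0.024). The sizes and heights agree with the task: the ball triangulates to z = 0.080, and the tray corners give 160 x 100 mm. I'll fly to the ring's near wall with the fingers closing along world x.

```bash
R='[[0,0,-0.083,1.88,-3.76,0,5],[0,0,-0.083,1.88,-3.76,0,5],[0,0,-0.083,1.88,-3.76,0,5],[0,0,-0.083,1.88,-3.76,0,5],[0,0,-0.083,1.88,-3.76,0,5]]'
python3 -m creep '[[0,0,-0.083,1.88,-3.76,0,5],[0,0,-0.083,1.88,-3.76,0,5],[0,0,-0.083,1.88,-3.76,0,5],[0,0,-0.083,1.88,-3.76,0,5],[0,0,-0.083,1.88,-3.76,0,5]]' 20
python3 -m creep '[[0,0,-0.083,1.88,-3.76,0,5],[0,0,-0.083,1.88,-3.76,0,5],[0,0,-0.083,1.88,-3.76,0,5],[0,0,-0.083,1.88,-3.76,0,5],[0,0,-0.083,1.88,-3.76,0,5]]'
python3 -m creep '[[0,0,-0.083,1.88,-3.76,0,5],[0,0,-0.083,1.88,-3.76,0,5],[0,0,-0.083,1.88,-3.76,0,5],[0,0,-0.083,1.88,-3.76,0,5],[0,0,0,0,0,0,5]]'
```

```text
time: 0.72
tool_pos: [0.3159, 0.314, 0.2386]
ee_rot: [-0.0, 0.404, 0.915, -0.0]
force: [0.9, -0.4, -0.4]
opening: 0.0501
grip_force: 0.0
time: 1.35
tool_pos: [0.41, 0.126, 0.2386]
ee_rot: [-0.0, 0.584, 0.812, -0.0]
force: [0.6, 0.0, -0.4]
opening: 0.0499
grip_force: 0.0
time: 1.98
tool_pos: [0.4855, -0.025, 0.2381]
ee_rot: [-0.0, 0.71, 0.704, -0.0]
force: [-0.3, 1.3, 0.8]
opening: 0.0502
grip_force: 0.0
```

```bash
python3 -m creep '[[0,0,0,0,0,-4,5],[0,0,0,0,0,-5,5],[0,0,0,0,0,-5,5],[0,0,0,0,0,-4,5],[0,0,0,0,0,-3,5]]' 12
python3 -m creep '[[0,0,0,-0.1,0,-1.8,5],[0,0,0,0,0,0,5],[0,0,0,0,0,0,2],[0,0,0,0,0,0,2],[0,0,0,0,0,0,2]]'
python3 -m creep '[[0,0,0,0,0,0,2],[0,0,0,0,0,1,2],[0,0,0,0,0,3,2],[0,0,0,0,0,4,2],[0,0,0,0,0,4,2]]'
```

```text
time: 2.6
tool_pos: [0.4838, -0.0219, 0.0273]
ee_rot: [-0.001, 0.709, 0.706, -0.0]
force: [0.6, -0.3, 0.7]
opening: 0.05
grip_force: 0.0
time: 3.22
tool_pos: [0.4841, -0.023, 0.0113]
ee_rot: [0.0, 0.709, 0.705, 0.0]
force: [-0.3, 0.9, -0.1]
opening: 0.0222
grip_force: 0.0
time: 3.85
tool_pos: [0.4837, -0.023, 0.1326]
ee_rot: [0.0, 0.709, 0.705, 0.0]
force: [1.5, 1.1, -0.4]
opening: 0.0201
grip_force: 0.0
```

Run:
```python
from h import *
a=cam('top')['color'];c=snap('side');t=snap('top')
o=np.hstack([cv2.resize(c['color'][130:240,200:330,::-1],None,fx=3,fy=3),cv2.resize(t['color'][155:265,195:325,::-1],None,fx=3,fy=3)])
cv2.imwrite('pics/m1.png',o)
```

```text
(no output)
```

View pics/m1.png

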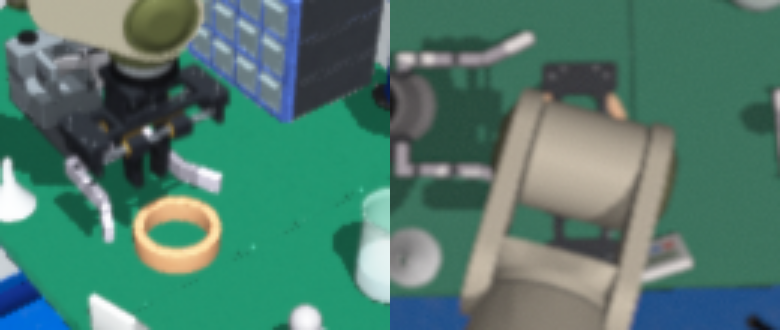

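The ring didn't move: its rim is still at side pixel (259,204). Its wall looks about 15 mm thick rather than 25, so my opening of 2 cm was too wide. I'll retry, closing fully.

```bash
python3 -m creep '[[0,0,0,-0.3,0,0,4],[0,0,0,0,0,-4,4],[0,0,0,0,0,-4,4],[0,0,0,0,0,-3,4],[0,0,0,0,0,-1.2,4]]' 12
python3 -m creep '[[0,0,0,0,0,0,0],[0,0,0,0,0,0,0],[0,0,0,0,0,0,0],[0,0,0,0,0,0,0],[0,0,0,0,0,0,0]]'
python3 -m creep '[[0,0,0,0,0,1,0],[0,0,0,0,0,3,0],[0,0,0,0,0,4,0],[0,0,0,0,0,4,0],[0,0,0,0,0,0,0]]'
```

```text
time: 4.58
tool_pos: [0.4794, -0.0227, 0.0066]
ee_rot: [-0.002, 0.709, 0.705, -0.001]
force: [0.8, 0.4, 0.3]
opening: 0.0399
grip_force: 0.0
time: 5.2
tool_pos: [0.4813, -0.0232, 0.0096]
ee_rot: [0.001, 0.709, 0.705, 0.0]
force: [-0.1, 0.7, 7.3]
opening: 0.0154
grip_force: 11.4
time: 5.82
tool_pos: [0.4819, -0.0233, 0.1316]
ee_rot: [0.003, 0.709, 0.705, 0.001]
force: [-0.0, 0.5, -1.5]
opening: 0.0152
grip_force: 11.3
```

```bash
python3 -m creep '[[0,0,0,-0.4,-1,4,0],[0,0,0,-0.6,-3,2,0],[0,0,0,-0.7,-4,0,0],[0,0,0,-0.7,-4,0,0],[0,0,0,-0.7,-4,0,0]]'
python3 -m creep '[[0,0,0,-0.7,-4,0,0],[0,0,0,-0.7,-4,0,0],[0,0,0,-0.7,-4,0,0],[0,0,0,-0.7,-4,0,0],[0,0,0,-0.7,-4,0,0]]'
python3 -m creep '[[0,0,0,-0.7,-4,0,0],[0,0,0,-0.7,-4,0,0],[0,0,0,-0.4,-3,0,0],[0,0,0,0,-0.7,0,0],[0,0,0,0,0,0,0]]'
python3 -m creep '[[0,0,0,0,0,-4,0],[0,0,0,0,0,-5,0],[0,0,0,0,0,-4,0],[0,0,0,0,0,-3,0],[0,0,0,0,0,-1,0]]'
```

```text
time: 6.45
tool_pos: [0.4491, -0.184, 0.1879]
ee_rot: [-0.001, 0.709, 0.705, -0.0]
force: [1.1, 0.0, -0.5]
opening: 0.015
grip_force: 11.3
time: 7.08
tool_pos: [0.4142, -0.384, 0.1876]
ee_rot: [-0.001, 0.709, 0.705, 0.0]
force: [0.2, -0.4, -1.6]
opening: 0.0151
grip_force: 11.3
time: 7.7
tool_pos: [0.3969, -0.4994, 0.1879]
ee_rot: [-0.001, 0.709, 0.705, 0.0]
force: [0.9, 0.2, 0.4]
opening: 0.0151
grip_force: 11.4
time: 8.32
tool_pos: [0.3969, -0.4982, 0.0174]
ee_rot: [-0.002, 0.709, 0.705, 0.001]
force: [0.4, -0.4, 0.4]
opening: 0.0152
grip_force: 11.4
```

```bash
python3 -m creep '[[0,0,0,0,0,-0.5,0],[0,0,0,0,0,-0.3,0],[0,0,0,0,0,0,0],[0,0,0,0,0,0,4],[0,0,0,0,0,0,4]]'
python3 -m creep '[[0,0,0,0,0,0,4],[0,0,0,0,0,2,4],[0,0,0,0,0,5,4],[0,0,0,0,0,5,4],[0,0,0,0,0,5,4]]'
python3 -m creep '[[0,0,0.03,3,3,0,5],[0,0,0.03,4,4,0,5],[0,0,0.015,4,3,0,5],[0,0,0,1.9,1.5,0,5],[0,0,0,0,0,0,5]]'
python3 - <<'E'
from h import *
c=snap('side');t=snap('top')
o=np.hstack([cv2.resize(c['color'][200:360,260:390,::-1],None,fx=3,fy=3),cv2.resize(t['color'][150:310,300:430,::-1],None,fx=3,fy=3)])
cv2.imwrite('pics/m2.png',o)
E
```

```text
time: 8.95
tool_pos: [0.3969, -0.5002, 0.0111]
ee_rot: [0.0, 0.709, 0.705, -0.0]
force: [-0.6, -0.1, -0.8]
opening: 0.0326
grip_force: 0.0
time: 9.57
tool_pos: [0.3967, -0.4999, 0.1825]
ee_rot: [0.0, 0.709, 0.705, 0.0]
force: [-0.4, -0.5, 0.3]
opening: 0.0398
grip_force: 0.0
time: 10.2
tool_pos: [0.5268, -0.3839, 0.1806]
ee_rot: [-0.0, 0.681, 0.732, 0.0]
force: [0.2, 0.3, 0.3]
opening: 0.0499
grip_force: 0.0
```

View pics/m2.png

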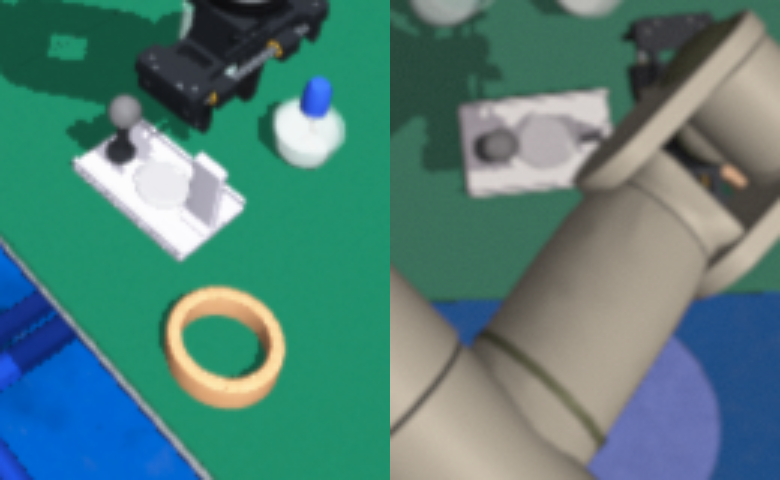

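The ring lies flat at about (0.44, −0.5) and the gripper is over the fin. I'll descend and grip.

```bash
python3 -m creep '[[0,0,0,0,0,-4,5],[0,0,0,0,0,-4,5],[0,0,0,0,0,-3,5],[0,0,0,0,-0.1,-0.4,5],[0,0,0,0,0,0,5]]' 15
python3 -m creep '[[0,0,0,0,0,0,0.8],[0,0,0,0,0,0,0.8],[0,0,0,0,0,0,0.8],[0,0,0,0,0,0,0.8],[0,0,0,0,0,0,0.8]]'
```

```text
time: 10.92
tool_pos: [0.5256, -0.3871, 0.0678]
ee_rot: [0.001, 0.683, 0.731, -0.0]
force: [1.8, -0.3, 0.4]
opening: 0.0503
grip_force: 0.0
time: 11.55
tool_pos: [0.5261, -0.3861, 0.067]
ee_rot: [0.0, 0.682, 0.731, 0.0]
force: [1.7, -0.4, 0.1]
opening: 0.012
grip_force: 15.0
```

```bash
python3 -m creep '[[0,0,0,0,0,0,0.8],[0,0,0,0,0.3,0,0.8],[0,0,-0.01,0.1,1,0,0.8],[0,0,-0.01,0.1,2,0,0.8],[0,0,-0.01,0.1,2,0,0.8]]' 40
python3 -m creep '[[0,0,-0.01,0.1,2,0,0.8],[0,0,-0.01,0.1,2,0,0.8],[0,0,-0.01,0.1,2,0,0.8],[0,0,-0.01,0.1,2,0,0.8],[0,0,-0.01,0.1,2,0,0.8]]'
python3 -m creep '[[0,0,-0.01,0.1,2,0,0.8],[0,0,-0.01,0.1,2,0,0.8],[0,0,-0.003,0.1,2,0,0.8],[0,0,0,0.1,1.3,0,0.8],[0,0,0,0,0,0,0.8]]'
python3 - <<'E'
from h import *
c=snap('side');t=snap('top')
o=np.hstack([cv2.resize(c['color'][120:280,200:330,::-1],None,fx=3,fy=3),cv2.resize(t['color'][150:310,200:330,::-1],None,fx=3,fy=3)])
cv2.imwrite('pics/m3.png',o)
E
```

```text
time: 12.18
tool_pos: [0.5289, -0.3322, 0.067]
ee_rot: [0.0, 0.693, 0.721, -0.0]
force: [-0.6, -4.7, 2.2]
opening: 0.0117
grip_force: 40.0
time: 12.8
tool_pos: [0.534, -0.2319, 0.067]
ee_rot: [0.0, 0.711, 0.703, -0.0]
force: [-0.9, -4.9, 4.5]
opening: 0.0113
grip_force: 40.0
time: 13.42
tool_pos: [0.5378, -0.1575, 0.067]
ee_rot: [-0.001, 0.719, 0.695, 0.001]
force: [2.0, 4.8, 7.1]
opening: 0.0115
grip_force: 40.0
```

View pics/m3.png

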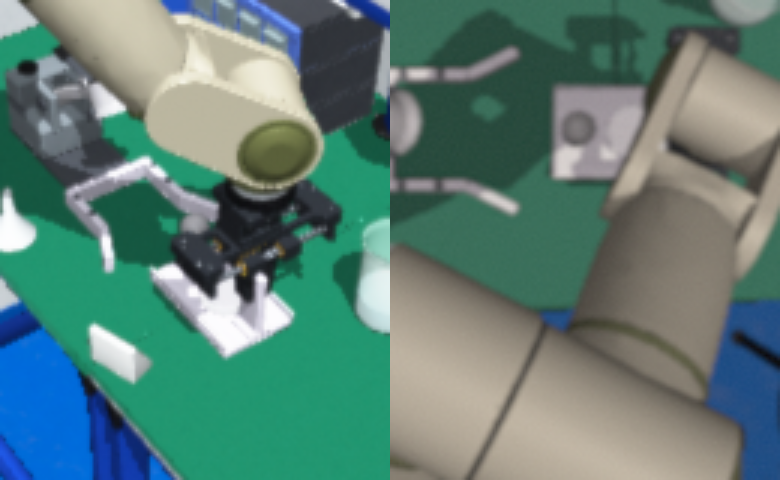

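Run:
```python
from h import *
t=cam('top');np.set_printoptions(precision=4,suppress=True)
T=lambda u,v:((u-390+.5)/3-.5+200,(v+.5)/3-.5+150)
for n,u,v,z in[("c1",553,87,.021),("c4",553,179,.021),("ball",578,129,.083),("flA",518,48,.026),("flB",518,212,.026),("knA",467,74,.026),("knB",467,185,.026),("A",410,74,.026),("B",410,185,.026)]: print(n,ray(t,*T(u,v),z))
```

```text
c1 [ 0.5895 -0.0161  0.021 ]
c4 [ 0.4901 -0.0136  0.021 ]
ball [ 0.5397 -0.0404  0.083 ]
flA [0.6323 0.0206 0.026 ]
flB [0.4556 0.0248 0.026 ]
knA [0.6054 0.0763 0.026 ]
knB [0.4859 0.0788 0.026 ]
A [0.607  0.1377 0.026 ]
B [0.4874 0.1398 0.026 ]
```

```bash
python3 -m creep '[[0,0,0,0.2,0.5,0,0.8],[0,0,0,0.1,1.5,0,0.8],[0,0,0,0.05,1.5,0,0.8],[0,0,0,0.05,1.5,0,0.8],[0,0,0,0.05,1.5,0,0.8]]'
python3 -m creep '[[0,0,0,0.05,1.5,0,0.8],[0,0,0,0.05,1.5,0,0.8],[0,0,0,0.05,1.5,0,0.8],[0,0,0,0.05,1.5,0,0.8],[0,0,0,0.05,1.5,0,0.8]]'
python3 -m creep '[[0,0,0,0.05,1,0,0.8],[0,0,0,0.03,0.8,0,0.8],[0,0,0,0,0,0,0.8]]'
```

```text
time: 14.15
tool_pos: [0.5423, -0.0944, 0.067]
ee_rot: [0.0, 0.719, 0.695, -0.0]
force: [-0.1, -5.1, 5.8]
opening: 0.0115
grip_force: 40.0
time: 14.78
tool_pos: [0.5446, -0.0194, 0.067]
ee_rot: [0.0, 0.719, 0.695, -0.0]
force: [-0.1, -6.9, 5.7]
opening: 0.0118
grip_force: 40.0
time: 15.15
tool_pos: [0.5453, -0.0007, 0.0669]
ee_rot: [-0.0, 0.719, 0.695, 0.0]
force: [0.4, 0.7, 6.5]
opening: 0.0115
grip_force: 40.0
```

```bash
for i in 1; do python3 -m creep '[[0,0,0,0.01,0.3,0,0.8],[0,0,0,0.01,0.3,0,0.8],[0,0,0,0.01,0.3,0,0.8]]'; python3 -m creep '[[0,0,0,0,0.2,0,0.8],[0,0,0,0,0,0,0.8]]'; python3 -m creep '[[0,0,0,0,0.2,0,0.8],[0,0,0,0,0,0,0.8]]';done
```

```text
time: 15.52
tool_pos: [0.5456, 0.0072, 0.067]
ee_rot: [0.0, 0.719, 0.695, -0.0]
force: [-0.7, -5.6, 6.6]
opening: 0.0117
grip_force: 40.0
time: 15.78
tool_pos: [0.5456, 0.0094, 0.067]
ee_rot: [0.0, 0.719, 0.695, -0.0]
force: [-0.2, -4.3, 5.4]
opening: 0.0121
grip_force: 40.0
time: 16.02
tool_pos: [0.5456, 0.0113, 0.067]
ee_rot: [0.0, 0.719, 0.695, -0.0]
force: [-0.1, -5.3, 6.9]
opening: 0.012
grip_force: 40.0
```

```bash
python3 -m creep '[[0,0,0,0,0.2,0,0.8],[0,0,0,0,0,0,0.8]]';python3 -m creep '[[0,0,0,0,0.15,0,0.8],[0,0,0,0,0,0,0.8]]'; python3 -m creep '[[0,0,0,0,0.15,0,0.8],[0,0,0,0,0,0,0.8]]'
python3 - <<'E'
from h import *
c=snap('side');t=snap('top')
o=np.hstack([cv2.resize(c['color'][120:250,190:320,::-1],None,fx=3,fy=3),cv2.resize(t['color'][150:280,160:290,::-1],None,fx=3,fy=3)])
cv2.imwrite('pics/m4.png',o)
E
```

```text
time: 16.27
tool_pos: [0.5456, 0.0133, 0.067]
ee_rot: [0.0, 0.719, 0.695, -0.0]
force: [0.1, -4.4, 6.7]
opening: 0.0118
grip_force: 40.0
time: 16.52
tool_pos: [0.5456, 0.0148, 0.067]
ee_rot: [0.0, 0.719, 0.695, -0.0]
force: [-0.6, -5.5, 5.5]
opening: 0.0116
grip_force: 40.0
time: 16.77
tool_pos: [0.5461, 0.0155, 0.067]
ee_rot: [0.001, 0.719, 0.695, -0.0]
force: [1.3, -10.1, 5.1]
opening: 0.0114
grip_force: 40.0
```

View pics/m4.png

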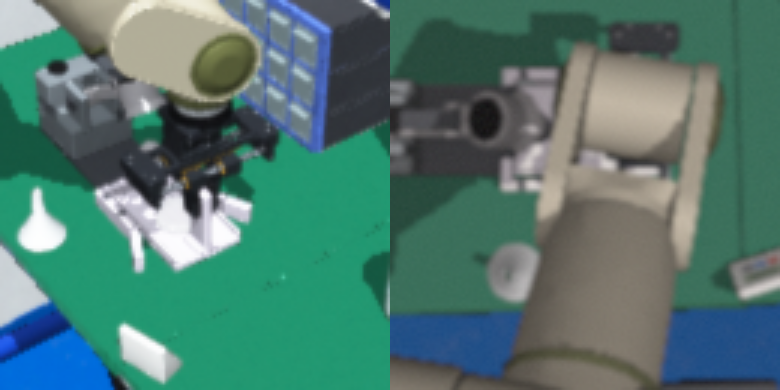

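Pushing now meets extra force (10 N) at fin y ≈ 0.0155, so the tray is against the stop. I'll confirm with one more nudge, release, and rise.

```bash
python3 -m creep '[[0,0,0,0,0.1,0,0.8],[0,0,0,0,0.1,0,0.8],[0,0,0,0,0,0,0.8]]'
python3 -m creep '[[0,0,0,0,-0.1,0,0.8],[0,0,0,0,0,0,4],[0,0,0,0,0,0,4],[0,0,0,0,0,0,4],[0,0,0,0,0,3,4]]'
python3 -m creep '[[0,0,0,0,0,5,4],[0,0,0,0,-1,5,4],[0,0,0,0,-1,5,4],[0,0,0,0,-10,5,2],[0,0,0,0,0,0,0]]'
python3 -m creep '[[0,0,0,0,-6,0,0],[0,0,0,0,0,0,0]]'
python3 - <<'E'
from h import *
c=snap('side');t=snap('top')
o=np.hstack([cv2.resize(c['color'][120:220,190:290,::-1],None,fx=4,fy=4),cv2.resize(t['color'][150:250,160:260,::-1],None,fx=4,fy=4)])
cv2.imwrite('pics/m5.png',o)
E
```

```text
time: 17.25
tool_pos: [0.5464, 0.0158, 0.0673]
ee_rot: [0.002, 0.719, 0.695, -0.001]
force: [1.0, -19.2, 6.4]
opening: 0.0116
grip_force: 40.0
time: 17.88
tool_pos: [0.5447, 0.0175, 0.0953]
ee_rot: [-0.002, 0.719, 0.695, -0.001]
force: [0.3, 0.0, 0.2]
opening: 0.0402
grip_force: 0.0
time: 18.5
tool_pos: [0.5463, -0.0613, 0.2764]
ee_rot: [0.002, 0.72, 0.694, 0.001]
force: [0.1, 0.4, -0.6]
opening: 0.0222
grip_force: 0.0
time: 18.75
tool_pos: [0.5456, -0.1207, 0.2733]
ee_rot: [-0.001, 0.72, 0.694, -0.0]
force: [-0.1, -0.2, -0.5]
opening: 0.0021
grip_force: 0.0
```

View pics/m5.png

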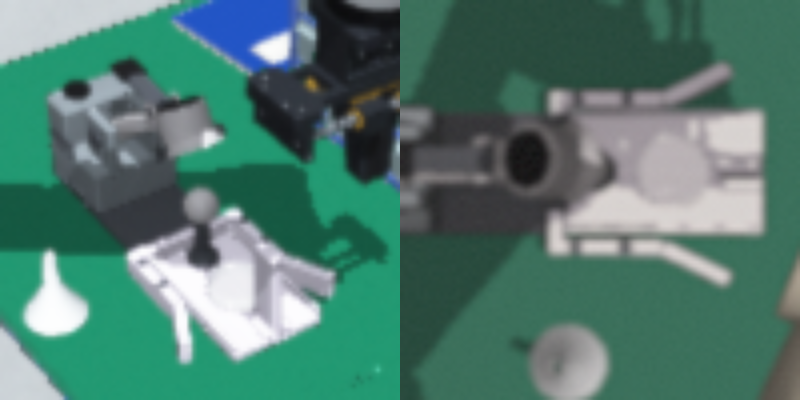

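The tray sits squarely between the rails against the stop. The crown is at top crop (528,158) and side crop (185,101), and the ball at side crop (201,205).

Run:
```python
from h import *
t=cam('top');s=cam('side');np.set_printoptions(precision=4,suppress=True)
T=lambda u,v:((u-400+.5)/4-.5+160,(v+.5)/4-.5+150)
S=lambda u,v:((u+.5)/4-.5+190,(v+.5)/4-.5+120)
for z in(.175,.18,.185,.19): print("crown",ray(t,*T(528,158),z),ray(s,*S(185,101),z))
print("ball side",ray(s,*S(201,205),.08))
for n,u,v in(("tb",764,110),("tb2",764,236)):print(n,ray(t,*T(u,v),.021))
o=np.array([.5455,.0765]);d=np.array([.031,.9995])
for th in(.4,.45,.5,.55,.6):
    x=.2035-.15*np.cos(th)+.021*np.sin(th); z=.088+.15*np.sin(th)+.021*np.cos(th)
    X=[*(o+d*x),z]; pt=proj(t,X);ps=proj(s,X)
    print(th,np.array(X),(pt-[160,150])*4+[400,0],(ps-[190,120])*4)
```

```text
crown [0.5495 0.1635 0.175 ] [0.5642 0.1789 0.175 ]
crown [0.5491 0.1628 0.18  ] [0.5602 0.1725 0.18  ]
crown [0.5487 0.162  0.185 ] [0.5563 0.1661 0.185 ]
crown [0.5484 0.1613 0.19  ] [0.5523 0.1596 0.19  ]
ball side [0.5515 0.1376 0.08  ]
tb [ 0.5948 -0.0053  0.021 ]
tb2 [ 0.4926 -0.0028  0.021 ]
0.4 [0.5478 0.15   0.1658] [547.3418 159.2343] [186.0845 127.0059]
0.45 [0.5479 0.154  0.1722] [540.4355 158.6068] [183.5923 119.4254]
0.5 [0.548  0.1584 0.1783] [533.0527 157.9893] [180.9306 111.8581]
0.55 [0.5482 0.1631 0.1843] [525.2083 157.384 ] [178.1077 104.3284]
0.6 [0.5483 0.168  0.19  ] [516.9196 156.793 ] [175.1324  96.8608]
```

```bash
python3 -m creep '[[0,0,0,0.05,4,0,0],[0,0,0,0.05,5,0,0],[0,0,0,0.05,5,0,0],[0,0,0,0.05,5,0,0],[0,0,0,0.05,5,0,0]]'
python3 -m creep '[[0,0,0,0.05,4,0,0],[0,0,0,0,0.1,-3,0],[0,0,0,0,0,-3,0],[0,0,0,0,0,-1,0],[0,0,0,0,0,0,0]]'
python3 -m creep '[[0,0,0,0,0,-0.5,0],[0,0,0,0,0,-0.5,0],[0,0,0,0,0,0,0]]'
```

```text
time: 19.48
tool_pos: [0.5474, 0.1245, 0.2745]
ee_rot: [-0.0, 0.718, 0.696, -0.0]
force: [0.7, -0.0, 0.2]
opening: 0.0003
grip_force: 0.0
time: 20.1
tool_pos: [0.5486, 0.1628, 0.2048]
ee_rot: [-0.0, 0.719, 0.695, -0.0]
force: [0.0, 0.1, 0.9]
opening: 0.0004
grip_force: 0.0
time: 20.48
tool_pos: [0.5489, 0.162, 0.1946]
ee_rot: [-0.0, 0.719, 0.695, -0.0]
force: [0.2, 0.4, -0.0]
opening: 0.0003
grip_force: 0.0
```

```bash
python3 -m creep '[[0,0,0,0,-0.1,-0.4,0],[0,0,0,0,-0.1,-0.4,0],[0,0,0,0,-0.3,-0.4,0],[0,0,0,0,-0.3,-0.4,0]]'
python3 -m creep '[[0,0,0,0,-0.3,-0.45,0],[0,0,0,0,-0.3,-0.45,0],[0,0,0,0,-0.3,-0.45,0],[0,0,0,0,-0.3,-0.45,0]]'
```

```text
time: 20.98
tool_pos: [0.549, 0.1539, 0.1784]
ee_rot: [-0.0, 0.719, 0.695, 0.0]
force: [-0.0, 0.7, 0.9]
opening: 0.0007
grip_force: 0.9
time: 21.48
tool_pos: [0.5489, 0.1419, 0.1603]
ee_rot: [-0.0, 0.719, 0.695, -0.0]
force: [0.9, 0.9, 0.8]
opening: 0.0004
grip_force: 0.8
```

```bash
python3 -m creep '[[0,0,0,0,0,-0.4,0],[0,0,0,0,0,-0.4,0],[0,0,0,0,0,-0.3,0]]'
python3 -m creep '[[0,0,0,0,-0.1,-0.4,0],[0,0,0,0,-0.1,-0.4,0],[0,0,0,0,-0.1,-0.3,0]]'
python3 - <<'E'
from h import *
c=snap('side');t=snap('top')
o=np.hstack([cv2.resize(c['color'][120:220,190:290,::-1],None,fx=4,fy=4),cv2.resize(t['color'][150:250,160:260,::-1],None,fx=4,fy=4)])
cv2.imwrite('pics/m6.png',o)
E
```

```text
time: 21.85
tool_pos: [0.549, 0.142, 0.1495]
ee_rot: [0.0, 0.719, 0.695, -0.0]
force: [-0.1, -0.4, 2.6]
opening: 0.0004
grip_force: 0.9
time: 22.22
tool_pos: [0.5489, 0.1389, 0.1384]
ee_rot: [-0.0, 0.719, 0.695, -0.0]
force: [0.6, -0.6, 1.2]
opening: 0.0003
grip_force: 0.8
```

View pics/m6.png

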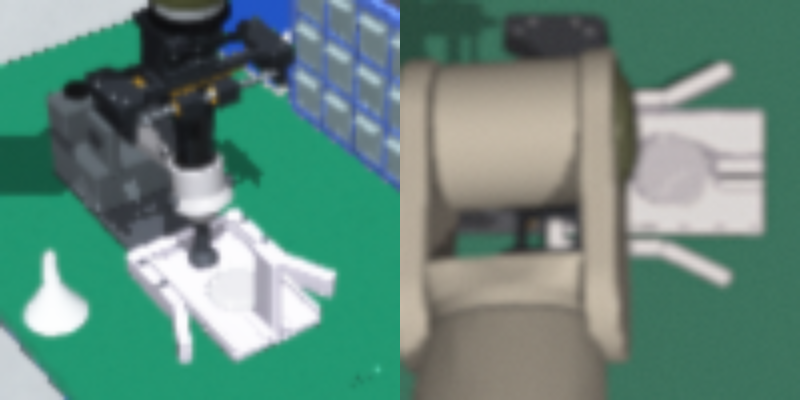

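The fingertips are on the pad and the socket is down around the ball's top, at side crop (200,195). I'll continue in small steps, checking the force.

```bash
python3 -m creep '[[0,0,0,0,-0.1,-0.3,0],[0,0,0,0,-0.1,-0.3,0],[0,0,0,0,-0.05,-0.2,0]]'
python3 -m creep '[[0,0,0,0,-0.05,-0.2,0],[0,0,0,0,-0.05,-0.2,0]]'
python3 -m creep '[[0,0,0,0,-0.05,-0.2,0],[0,0,0,0,-0.05,-0.2,0]]'
python3 -m creep '[[0,0,0,0,-0.05,-0.2,0],[0,0,0,0,-0.05,-0.2,0]]'
```

```text
time: 22.7
tool_pos: [0.5489, 0.1369, 0.1314]
ee_rot: [-0.0, 0.719, 0.695, 0.0]
force: [-3.4, 0.9, 10.2]
opening: 0.0006
grip_force: 5.1
time: 22.95
tool_pos: [0.5489, 0.1359, 0.1277]
ee_rot: [0.0, 0.719, 0.695, 0.001]
force: [-3.8, 1.1, 11.0]
opening: 0.0007
grip_force: 5.7
time: 23.2
tool_pos: [0.5488, 0.1349, 0.1237]
ee_rot: [0.0, 0.719, 0.695, 0.001]
force: [-3.6, 1.9, 10.7]
opening: 0.0001
grip_force: 5.4
time: 23.45
tool_pos: [0.5488, 0.134, 0.1193]
ee_rot: [-0.0, 0.719, 0.695, 0.0]
force: [-3.8, 2.0, 7.4]
opening: 0.0003
grip_force: 3.9
```

```bash
python3 -m creep '[[0,0,0,0,-0.05,-0.2,0],[0,0,0,0,-0.05,-0.2,0]]'
python3 -m creep '[[0,0,0,0,0,-0.2,0],[0,0,0,0,0,-0.2,0]]'
python3 -m creep '[[0,0,0,0,0,-0.1,0],[0,0,0,0,0,-0.1,0]]'
```

```text
time: 23.7
tool_pos: [0.5487, 0.1331, 0.115]
ee_rot: [-0.0, 0.719, 0.695, 0.0]
force: [-2.3, 2.3, 3.5]
opening: 0.0001
grip_force: 2.1
time: 23.95
tool_pos: [0.5488, 0.1324, 0.1105]
ee_rot: [-0.0, 0.719, 0.695, -0.0]
force: [-1.6, 0.8, 2.0]
opening: 0.0003
grip_force: 1.0
time: 24.2
tool_pos: [0.5489, 0.1323, 0.1093]
ee_rot: [0.0, 0.719, 0.695, -0.0]
force: [-6.1, -0.2, 14.9]
opening: 0.0005
grip_force: 7.3
```

The socket has snapped home: the force faded to 2 N, then rose to 15 N as it bottomed at z = 0.109. I'll back off and move over the latch paddle, expected near y = 0.216–0.234.

```bash
python3 -m creep '[[0,0,0,0,0,0.5,0],[0,0,0,0,-0.2,3,0],[0,0,0,0,0,4,0],[0,0,0,0,0,2.5,0],[0,0,0,0,0,0,0]]'
python3 - <<'E'
from h import *
t=snap('top');s=snap('side');np.set_printoptions(precision=1,suppress=True)
o=np.array([.5455,.0765]);d=np.array([.031,.9995])
for n,x,z in(("ball",.055,.08),("crown",.0535,.109),("tip0",.1398,.153),("tip.12",.1455,.147)): print(n,[proj(c,[*(o+d*x),z]) for c in(t,s)])
p=proj(s,[*(o+d*.14),.153]).astype(int)
g=cv2.cvtColor(s['color'],cv2.COLOR_RGB2GRAY);print(p);print(g[p[1]-12:p[1]+22:1,p[0]-20:p[0]+14])
E
```

```text
time: 24.82
tool_pos: [0.5497, 0.1305, 0.21]
ee_rot: [0.001, 0.719, 0.695, 0.001]
force: [-0.8, -0.4, -0.4]
opening: 0.0004
grip_force: 0.0
ball [array([206.7, 191.7]), array([239.8, 172. ])]
crown [array([206.1, 191.1]), array([239.8, 166.3])]
tip0 [array([174.6, 190. ]), array([227.8, 146.5])]
tip.12 [array([173.1, 190.1]), array([227.2, 147.1])]
[227 146]
[[112 113 112 ...  29  28  29]
 [113 114 112 ...  26  25  25]
 [114 112 112 ...  23  20  22]
 ...
 [ 87  91  90 ...  32  31  32]
 [ 92  98  94 ...  32  33  33]
 [ 88  81  97 ...  33  34  33]]
```

```bash
python3 -m creep '[[0,0,0,0.05,4,0,0],[0,0,0,0.05,5,0,0],[0,0,0,0,0,0,0],[0,0,0,0,0,-2.5,0],[0,0,0,0,0,-1,0]]'
python3 -m creep '[[0,0,0,0,0,-0.5,0],[0,0,0,0,0,-0.4,0],[0,0,0,0,0,0,0]]'
python3 -m creep '[[0,0,0,0,0,-0.4,0],[0,0,0,0,0,-0.4,0]]'
python3 -m creep '[[0,0,0,0,0,-0.4,0],[0,0,0,0,0,-0.4,0]]'
```

```text
time: 25.55
tool_pos: [0.5492, 0.2197, 0.1714]
ee_rot: [-0.001, 0.719, 0.695, -0.002]
force: [-0.1, -0.7, -0.4]
opening: 0.0003
grip_force: 0.0
time: 25.92
tool_pos: [0.5501, 0.2204, 0.1648]
ee_rot: [0.0, 0.719, 0.695, 0.0]
force: [0.7, -0.9, -0.3]
opening: 0.0003
grip_force: 0.0
time: 26.18
tool_pos: [0.5502, 0.2206, 0.157]
ee_rot: [0.0, 0.719, 0.695, 0.001]
force: [-0.2, 0.1, 4.1]
opening: 0.0007
grip_force: 1.5
time: 26.42
tool_pos: [0.5501, 0.2206, 0.1488]
ee_rot: [0.0, 0.719, 0.695, 0.0]
force: [-0.4, -0.6, 4.5]
opening: 0.0003
grip_force: 1.7
```

Contact at z ≈ 0.158 with about 4.5 N, as expected for the lever. I'll follow its arc down.

```bash
python3 -m creep '[[0,0,0,0,0.2,-0.4,0],[0,0,0,0,0.2,-0.4,0],[0,0,0,0,0.1,-0.4,0],[0,0,0,0,0.1,-0.4,0]]'
python3 -m creep '[[0,0,0,0,0.1,-0.4,0],[0,0,0,0,0.1,-0.4,0],[0,0,0,0,0,-0.4,0]]'
python3 -m creep '[[0,0,0,0,0,-0.3,0],[0,0,0,0,0,-0.3,0]]'
```

```text
time: 26.92
tool_pos: [0.5499, 0.2267, 0.1324]
ee_rot: [-0.0, 0.719, 0.695, 0.0]
force: [0.0, 2.4, 4.5]
opening: 0.0005
grip_force: 1.7
time: 27.3
tool_pos: [0.5499, 0.2287, 0.1204]
ee_rot: [-0.0, 0.719, 0.695, -0.0]
force: [-0.3, 2.3, 3.4]
opening: 0.0006
grip_force: 1.8
time: 27.55
tool_pos: [0.5499, 0.2286, 0.1145]
ee_rot: [-0.0, 0.719, 0.695, -0.0]
force: [-0.3, 2.1, 4.0]
opening: -0.0001
grip_force: 1.8
```

```bash
python3 -m creep '[[0,0,0,0,0,-0.2,0],[0,0,0,0,0,-0.1,0]]'
python3 -m creep '[[0,0,0,0,0,-0.1,0],[0,0,0,0,0,0,0]]'
python3 -m creep '[[0,0,0,0,0,-0.1,0],[0,0,0,0,0,0,0]]'
```

```text
time: 27.8
tool_pos: [0.5499, 0.2286, 0.1116]
ee_rot: [-0.0, 0.719, 0.695, -0.0]
force: [-0.7, 2.0, 3.7]
opening: 0.0003
grip_force: 1.8
time: 28.05
tool_pos: [0.5499, 0.2286, 0.1112]
ee_rot: [0.0, 0.719, 0.695, 0.0]
force: [-1.9, 2.5, 7.2]
opening: 0.0008
grip_force: 3.6
time: 28.3
tool_pos: [0.55, 0.2286, 0.111]
ee_rot: [0.0, 0.719, 0.695, 0.0]
force: [-2.7, 2.4, 12.7]
opening: 0.0004
grip_force: 6.6
```

The lever has bottomed at z = 0.111, the stated flat height, and the force is rising. I'll retract clear and hand in.

```bash
python3 -m creep '[[0,0,0,0,0,0.3,0],[0,0,0,0,0,2,0],[0,0,0,0,0,4,0],[0,0,0,0,0,4,0],[0,0,0,0,0,0,0]]'
python3 -c "
from h import *
s=sense();print(s['tool_pos'],s['force']);print(job_done())"
```

```text
time: 28.92
tool_pos: [0.5508, 0.2284, 0.2151]
ee_rot: [0.002, 0.719, 0.695, 0.002]
force: [0.2, -0.3, -0.9]
opening: 0.0007
grip_force: 0.0
[0.55077309 0.22837354 0.21512737] [ 0.18004542 -0.3209258  -0.85148169]
the job is handed in; nothing more can be done
None
```

I handed the job in at about 29 s. The cork ring was laid flat to one side, the tray is home against the stop, the socket snapped onto the ball, and the latch was then pressed flat; the last two were confirmed by force and height readings rather than a final picture, and no verdict was shown.

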